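# Ease the bench press by one turn of its hand wheel

## Task

Ease the small screw press by pushing its hand wheel round by the upright handle, anticlockwise as seen from above, through exactly one full turn, so that the handle comes back to where it stood. Push gently with the fingertips or the outside of the fingers, without gripping the handle or the wheel, and then take the hand clear. Leave everything else on the desk where it is.

Things in the scene. Friction and masses are not known exactly. Their poses are not given: they have to be found in the camera images.
- press: Grey bench screw press, fixed to the desk; origin at the centre of its underside. Base plate 170 (x) x 160 (y) x 16 mm; two steel columns at y = -65 and +65 mm carry a crosshead 36 (x) x 160 (y) mm, whose top is 112 mm above the desk (column nuts on it to 119 mm). Between base and crosshead lie a pack of boards and blotters and a steel pressure plate that rises 5 mm for each turn of the wheel. The press stands in any place on the open desk, turned by up to 0.6 rad.
- wheel_centre (a point): Point on the vertical axis of the hand wheel, in the middle plane of its rim, 138 mm above the desk. Dark steel wheel, 132 mm over the rim; rim a round bar 12 mm thick, its centre line on a circle of 60 mm radius, its top 144 mm above the desk; four spokes; hub 32 mm wide, its top 150 mm above the desk. Its axes are those of the press.
- handle (a point): Point in the black upright handle of the wheel, on the handle's own axis, 60 mm from the wheel's axis and 169 mm above the desk. The handle is a round grip 15 mm wide at the foot to 19 mm at mid height, standing on a steel collar 21 mm wide; it reaches from 146 to 192 mm above the desk, above one spoke, fixed to the rim so that it goes round with the wheel.
- wheel (a joint): Angle of the hand wheel in rad, growing anticlockwise as seen from above. At 0 the handle is on the -x side of the press's own frame. It starts anywhere from -1.3 to 1.3; stops at -1.6 and 10.5. One turn is 6.283 more than at the start. The wheel has steady friction (about 2 N at the handle moves it) and stays where it is left; no spring.
- brass_weight1: Small loose brass weight, 18 mm across, 21 mm high, standing on the front ledge of the press's base plate (16 mm above the desk); origin at the centre of its underside. To be left alone.
- brass_weight0: Loose brass weight, 22 mm across, 26 mm high, on the desk; origin at the centre of its underside. To be left alone.
- erlenmeyer: Loose corked conical glass flask, 61 mm across, 97 mm high, right of the press; origin at the centre of its underside. To be left alone.
- beaker: Loose glass beaker of cotton rolls, 65 x 70 mm, 84 mm high, behind the press; origin at the centre of its underside. To be left alone.
- petri_dish: Loose covered glass petri dish, 66 mm across, 15 mm high, near the right front of the desk; origin at the centre of its underside. To be left alone.

How it is judged:
By the outcome, as a careful person would: the job done as asked, in the order asked, and still so for the second after the job is handed in, with the robot touching nothing.
It also fails if it takes over 56 s, if anything falls off the work surface, if the arm or the gripper's body presses on something with over 40 N, if the wrist force passes 120 N, or if a joint passes its speed limit or range.

## Robot

A 6-joint arm with a two-finger parallel gripper is mounted at the origin on a cart in front of the work surface, level with it; the furniture and walls round the work are solid. World frame = base frame: x ahead of the robot, y to its left, z up, the work surface at z = 0. Lengths are in m, angles in rad, forces in N, time in s.
With the tool pointing down it reaches from about 0.325 to 0.75 m from the base axis. Payload 7.6 kg.
Tool frame: the origin (TCP) lies at the very end of the fingers, on their centre line; the grasp point (between the pads) lies 19 mm behind it (r.grip_point_offset is the distance from the TCP to the grasp point, in m); z points along the fingers, x is the direction in which the jaws open and shut, and the axes are right-handed (so a half turn about z gives the same grasp; the last joint's range is limited). The gripper opens to 85 mm and grips with 20 to 120 N. Pads are 22 mm wide; open, the fingers measure 114 mm over their backs; the gripper's body (76 mm by 85 mm) begins 54 mm behind the grasp point. The pads swing forward as they close: fully open they stand 13 mm farther back than shut.
Start: joints at [-1.275, 0.052, 1.401, -0, 1.689, -0.07], TCP at [0.188, -0.49, 0.231] pointing down, gripper open.
Joint ranges: [-2.9, 2.9], [-0.91, 2.17], [0.12, 2.37], [-1.06, 4.2], [0.26, 2.73], [-2.93, 2.93]. Speed limits (rad/s): [2.57, 2.57, 3.01, 3.14, 3.14, 3.14].

## Interface

Orientations are given as a rotation vector (axis times angle).
In Python, from plant import r gives the robot as it stands. Calls block until the motion is done:
- r.reach(position, orientation): joint-space move of the TCP to a pose.
- r.line_to(position, vel=0.15, rotation=None): straight line of the TCP; rotation=None keeps the orientation; vel is the mean speed in m/s.
- r.move_joints(angles): joint-space move.
- r.command_gripper(opening, effort=None): finger opening in m; effort is the grip in N (None keeps the last); returns when the fingers have stopped.
- r.hold(seconds).
- r.inverse_kinematics(position, orientation): joint angles nearest the present ones, or None.
- r.get_obs(): the state.
- r.snapshot(name): name is "scene" or "side" or "wrist"; returns a dict with "frame" (400x640x3 uint8, red, green, blue), "K" (3x3 intrinsics, pixels), "cam_to_world" (4x4, takes a point from camera to world coordinates). Camera axes: x right, y up, looking along -z (the intrinsics and any distortion apply to the point x, -y, -z); pixel columns grow to the right and rows downward; lengths in m; the calibration is good to about 2 mm. A picture is of the moment at which its call begins. There is no depth.
A pose or a line that the arm cannot do raises r.PlanningError and nothing moves.
- r.sign_off(): hands the job in, once; it reports no verdict.
Trained networks look in a picture, given as the dict that the camera call returned (one of the last four; its "shot" number tells which), for a name from the list of things; names that differ only in an ending like _2 or _b are one class to them, and where a whole thing is asked for, a point or a joint stands for the part that bears it (a point fixed in the world has none). Each returns a list of dicts, best first, with "p" (0 to 1); they miss things now and then, are a little off and sometimes report something else, mostly with a low value. They report only what shows in the picture. A call takes as long as a camera call.
- r.boxes_of(picture, target): "box" ([left, top, width, height] in pixels, round what is visible of it).
- r.spot_point(picture, target): "pixel" ([column, row] in pixels: a listed point, or the origin of a listed thing).
The state is a dict: "clock": time; "qpos": joint angles; "joint_velocities": joint speeds; "joint_torque": joint torques, N m; "tool_pos": TCP position; "eef_rot": TCP orientation; "ft_force": force on the tool from outside, world axes, zero at the start; "wrist_torque": the same for the moment, N m; "gripper_width": finger opening in m.
Only numpy, scipy, OpenCV 4.12 (cv2) and the standard library are available. Lean on these libraries where they do the work, as an engineer would, in place of code of your own. Each camera call takes 0.05 s, during which the arm holds its last target.

## Working session

There is one attempt and no reset: what is moved stays moved. The work goes in short steps, each a Python script; the robot and the scene stay as the last script left them, time stands still between calls to the robot, and variables do not carry over. Pictures are saved under pics/ and viewed, and the job is handed in when it is done.

```bash
ls; mkdir -p pics
python3 - <<'E'
from plant import r
import cv2
for n in ["scene","side","wrist"]:
    s=r.snapshot(n)
    cv2.imwrite(f"pics/a_{n}.png",s["frame"][:,:,::-1])
    print(n,s.keys(),s["K"].tolist(),s["cam_to_world"].round(4).tolist())
    for t in ["press","wheel_centre","handle","brass_weight0","brass_weight1","erlenmeyer","beaker","petri_dish"]:
        print(t,[(x["pixel"],round(x["p"],2)) for x in r.spot_point(s,t)[:2]])
print(r.get_obs())
E
```

```text
pics
scene dict_keys(['frame', 'K', 'cam_to_world', 'shot']) [[436.1922637912221, 0.0, 319.9929643353946], [0.0, 436.1922637912221, 200.3702559399092], [0.0, 0.0, 1.0]] [[-0.6209, 0.5796, -0.5277, -0.0559], [-0.7839, -0.4615, 0.4155, 0.3823], [-0.0027, 0.6717, 0.7409, 0.9601], [0.0, 0.0, 0.0, 1.0]]
press [([318.1, 228.2], 0.58)]
wheel_centre [([325.7, 192.9], 0.92)]
handle [([323.7, 201.7], 0.69)]
brass_weight0 [([332.0, 240.4], 0.55), ([290.1, 311.5], 0.44)]
brass_weight1 [([332.0, 240.4], 0.55), ([290.1, 311.5], 0.44)]
erlenmeyer [([379.9, 200.7], 0.83)]
beaker [([272.6, 192.2], 0.58)]
petri_dish []
side dict_keys(['frame', 'K', 'cam_to_world', 'shot']) [[509.15093651791756, 0.0, 310.9138515317985], [0.0, 509.15093651791756, 199.79847339605394], [0.0, 0.0, 1.0]] [[-0.9831, 0.0967, -0.1557, 0.401], [-0.1828, -0.5784, 0.795, 0.7947], [-0.0132, 0.81, 0.5863, 0.7689], [0.0, 0.0, 0.0, 1.0]]
press [([326.2, 240.5], 0.72)]
wheel_centre [([324.1, 191.4], 0.78), ([346.2, 189.8], 0.52)]
handle [([350.7, 189.7], 0.88)]
brass_weight0 [([352.9, 240.3], 0.48), ([384.0, 324.1], 0.42)]
brass_weigh
[... 540 characters left out ...]
k': 1.35, 'qpos': array([-1.27529272e+00,  5.21732195e-02,  1.40069084e+00,  4.21198672e-05,
        1.68860791e+00, -7.02940049e-02]), 'joint_velocities': array([ 1.04232390e-03, -1.75323015e-03, -6.83538161e-07, -1.01522242e-03,
       -1.40730614e-03,  1.99747939e-03]), 'joint_torque': array([-7.47967370e-04, -3.81535971e+01, -3.60308504e+01, -1.28475749e-04,
        2.55712521e-04,  3.27643704e-05]), 'tool_pos': array([ 0.18783086, -0.49027163,  0.23134199]), 'eef_rot': array([ 2.58839605e+00, -1.78032110e+00,  1.89203423e-04]), 'ft_force': array([-0.6756897 ,  0.08951407, -0.42144007]), 'wrist_torque': array([-0.04936641,  0.01035794,  0.07610226]), 'gripper_width': 0.08536052456429748}
```

View pics/a_scene.png

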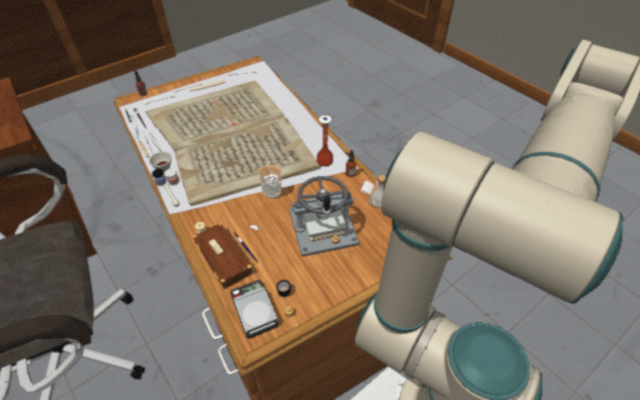

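View pics/a_side.png

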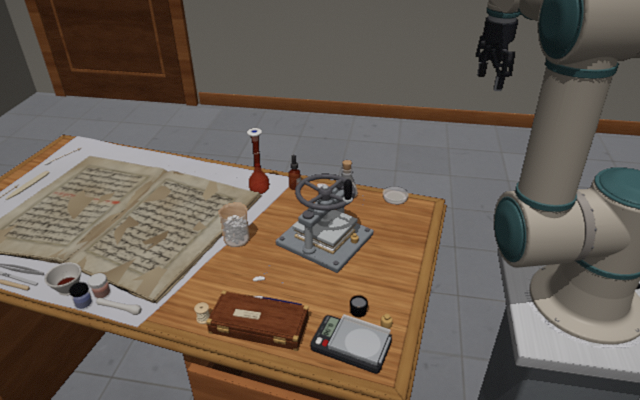

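```bash
cat > h.py <<'E'
import numpy as np, cv2
def ray(s,px):
    K=s["K"];M=s["cam_to_world"]
    d=np.array([(px[0]-K[0,2])/K[0,0],-(px[1]-K[1,2])/K[1,1],-1.])
    d=M[:3,:3]@d; return M[:3,3],d/np.linalg.norm(d)
def tri(l):
    A=np.zeros((3,3));b=np.zeros(3);R=[ray(s,p) for s,p in l]
    for o,d in R:
        P=np.eye(3)-np.outer(d,d);A+=P;b+=P@o
    x=np.linalg.solve(A,b)
    return x,[np.linalg.norm((np.eye(3)-np.outer(d,d))@(x-o)) for o,d in R]
def onz(s,px,z):
    o,d=ray(s,px);return o+d*(z-o[2])/d[2]
def proj(s,X):
    M=s["cam_to_world"];p=M[:3,:3].T@(np.asarray(X)-M[:3,3]);K=s["K"]
    return np.array([K[0,0]*p[0]/-p[2]+K[0,2],K[1,1]*p[1]/p[2]+K[1,2]])
E
python3 - <<'E'
from h import *
from plant import r
a=r.snapshot("scene");b=r.snapshot("side")
import pickle;pickle.dump([{k:s[k] for k in s} for s in (a,b)],open("s0.pkl","wb"))
print(tri([(a,(325.7,192.9)),(b,(324.1,191.4))]))
print(tri([(a,(323.7,201.7)),(b,(350.7,189.7))]))
print(tri([(a,(332,240)),(b,(352.9,240.3))]))
print(tri([(a,(290,311)),(b,(386,324))]))
print("press",onz(a,(318.1,228.2),0),onz(b,(326.2,240.5),0))
print("red flask top",tri([(a,(325,119)),(b,(254,132))]),tri([(a,(325,160)),(b,(259,187))]))
print("bottle",tri([(a,(351,153)),(b,(294,157))]))
print("beaker",onz(a,(272.6,192),0), "erl",onz(b,(345.4,190.2),0))
cv2.imwrite("pics/b1.png",cv2.resize(a["frame"][110:270,230:430],None,fx=4,fy=4,interpolation=cv2.INTER_CUBIC)[:,:,::-1][:600])
cv2.imwrite("pics/b2.png",cv2.resize(b["frame"][130:280,220:420],None,fx=4,fy=4,interpolation=cv2.INTER_CUBIC)[:,:,::-1])
E
```

```text
(array([ 0.54904496, -0.11317163,  0.12618404]), [np.float64(0.0004061322455594056), np.float64(0.0004061322455593941)])
(array([ 0.48690574, -0.05671495,  0.17981841]), [np.float64(0.003694267193210297), np.float64(0.0036942671932103537)])
(array([ 0.47771115, -0.07816534,  0.02478621]), [np.float64(0.0005142401682411079), np.float64(0.0005142401682410407)])
(array([ 0.38951992,  0.12530765, -0.00172383]), [np.float64(0.0017763316566341068), np.float64(0.0017763316566342308)])
press [ 0.5486021  -0.08647539  0.        ] [ 0.54073565 -0.09556036  0.        ]
red flask top (array([ 0.74962259, -0.27183712,  0.17149187]), [np.float64(8.675487603940236e-05), np.float64(8.675487603920974e-05)]) (array([ 0.75008947, -0.27351805,  0.00679963]), [np.float64(0.0004476706702200431), np.float64(0.0004476706702201451)])
bottle (array([ 0.65581186, -0.29610254,  0.0928292 ]), [np.float64(0.0018935987612768426), np.float64(0.0018935987612766613)])
beaker [ 0.74406448 -0.06521461  0.        ] erl [ 0.52316936 -0.30544585  0.        ]
```

View pics/b1.png

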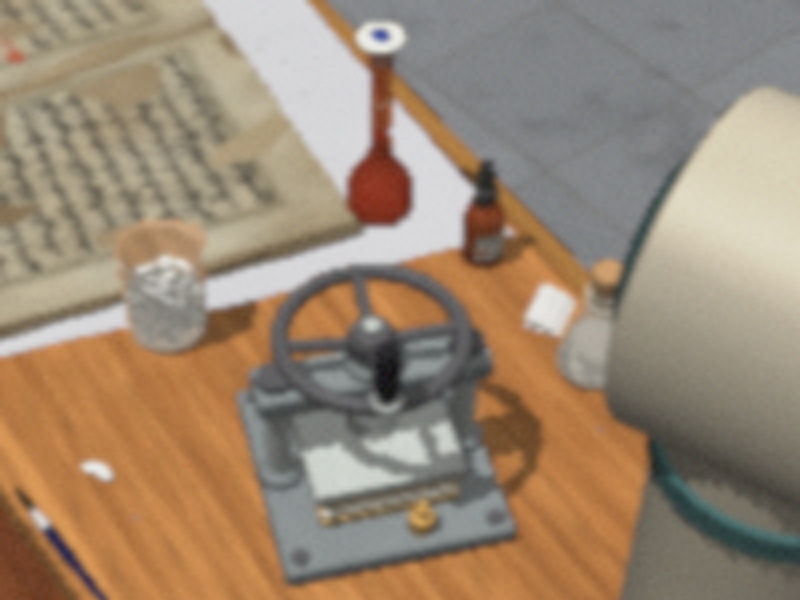

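View pics/b2.png

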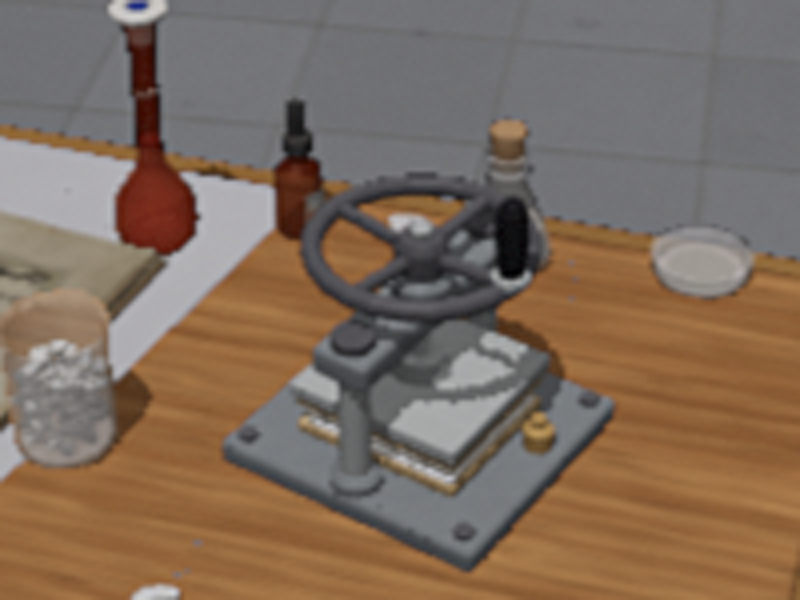

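```bash
cat >> h.py <<'E'
from scipy.spatial.transform import Rotation as Ro
def rot(yaw): # tool down, tool x at yaw
    x=np.array([np.cos(yaw),np.sin(yaw),0]);z=np.array([0,0,-1.]);y=np.cross(z,x)
    return Ro.from_matrix(np.stack([x,y,z],1)).as_rotvec()
E
python3 - <<'E'
from h import *
from plant import r
import pickle
c=np.array([.549,-.113]);u=np.array([.67,.74]);v=np.array([.74,-.67])
o=rot(np.arctan2(-.67,.74))
r.command_gripper(0.0)
S=[]
for i,off in enumerate([-0.06,0.06]):
    p=np.r_[c+.03*u+off*v,.36]
    r.reach(p,o) if i==0 else r.line_to(p,vel=.15)
    r.hold(.2)
    s=r.snapshot("wrist");S.append(s)
    print([(t,[(x["pixel"],round(x["p"],2)) for x in r.spot_point(s,t)[:2]]) for t in ["wheel_centre","handle","press"]])
    cv2.imwrite(f"pics/c{i}.png",s["frame"][:,:,::-1])
pickle.dump(S,open("s1.pkl","wb"))
ob=r.get_obs();print(ob["clock"],ob["qpos"],ob["tool_pos"],ob["gripper_width"],ob["ft_force"])
E
```

```text
[('wheel_centre', [([360.5, 187.4], 0.75)]), ('handle', [([303.1, 206.3], 0.62)]), ('press', [([349.5, 168.3], 0.9)])]
[('wheel_centre', [([248.4, 185.7], 0.66), ([268.8, 165.7], 0.44)]), ('handle', [([184.1, 207.5], 0.88)]), ('press', [([268.0, 169.3], 0.85), ([248.5, 187.7], 0.74)])]
6.0083 [-2.68967951e-01  3.76129907e-01  7.73410130e-01 -6.72212897e-07
  1.99172295e+00  4.66567491e-01] [ 0.61338474 -0.13080186  0.36024033] 4.8310949633557876e-05 [ 0.51306066 -1.09771353 -0.14411884]
```

View pics/c0.png

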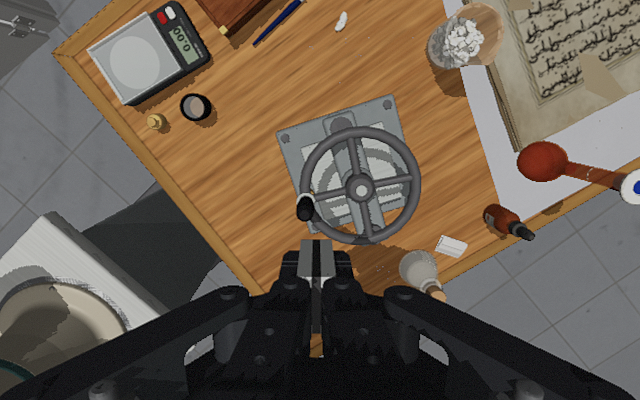

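View pics/c1.png

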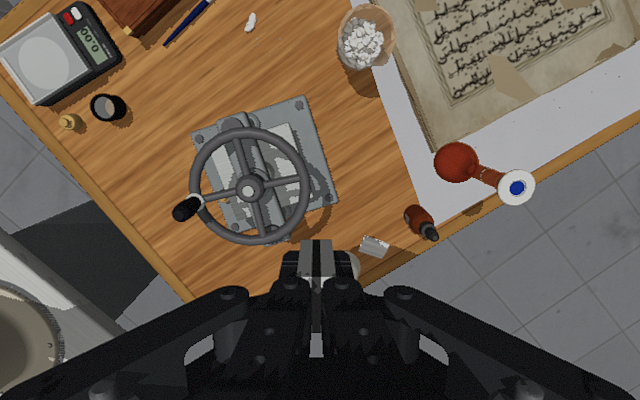

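Run:
```python
from h import *
import pickle
S=pickle.load(open("s1.pkl","rb"));a,b=pickle.load(open("s0.pkl","rb"))
print(tri([(S[0],(360.5,187.4)),(S[1],(248.4,185.7))]))
print(tri([(S[0],(303.1,206.3)),(S[1],(184.1,207.5))]))
print(tri([(S[0],(303.1,206.3)),(S[1],(184.1,207.5)),(b,(350.7,189.7))]))
print([onz(S[i],p,.138) for i,p in ((0,(360.5,187.4)),(1,(248.4,185.7)))],onz(b,(324.1,191.4),.138),onz(a,(325.7,192.9),.138))
print([onz(S[i],p,.169) for i,p in ((0,(303.1,206.3)),(1,(184.1,207.5)))],onz(b,(350.7,189.7),.169),onz(a,(323.7,201.7),.169))
```

```text
(array([ 0.54779982, -0.09511927,  0.14287995]), [np.float64(0.0011521715635839256), np.float64(0.001152171563583879)])
(array([ 0.49344329, -0.065634  ,  0.16949417]), [np.float64(0.00042517941696696473), np.float64(0.00042517941696702946)])
(array([ 0.49012609, -0.06658742,  0.16699789]), [np.float64(0.0030362042911827266), np.float64(0.0017516914027078045), np.float64(0.004737681925208529)])
[array([ 0.54670328, -0.09730448,  0.138     ]), array([ 0.54715725, -0.09448477,  0.138     ])] [ 0.54601059 -0.09594675  0.138     ] [ 0.54092146 -0.10646557  0.138     ]
[array([ 0.49362799, -0.06540161,  0.169     ]), array([ 0.49286722, -0.06591289,  0.169     ])] [ 0.48577196 -0.06722888  0.169     ] [ 0.49853041 -0.06572541  0.169     ]
```

```bash
cat >> h.py <<'E'
from scipy.optimize import minimize
def fitwheel(S,c0,skip=None):
    th=np.arange(0,2*np.pi,.03)
    G=[cv2.cvtColor(s["frame"],cv2.COLOR_RGB2GRAY).astype(np.float32) for s in S]
    sat=[(s["frame"].max(2).astype(np.float32)-s["frame"].min(2)) for s in S]
    def smp(I,s,X):
        p=np.array([proj(s,x) for x in X],np.float32)
        return cv2.remap(I,p[:,0].reshape(-1,1),p[:,1].reshape(-1,1),cv2.INTER_LINEAR).ravel()
    def cost(c):
        t=0
        for g,sa,s in zip(G,sat,S):
            for R,w in ((.057,1),(.060,1),(.063,1),(.0515,-.5),(.0685,-.5)):
                X=np.c_[c[0]+R*np.cos(th),c[1]+R*np.sin(th),np.full(th.size,.140)]
                t+=w*np.minimum(np.abs(smp(g,s,X)-85)+smp(sa,s,X),60).mean()
        return t
    best=min(((cost(np.array(c0)+[dx,dy]),dx,dy) for dx in np.arange(-.006,.0061,.0015) for dy in np.arange(-.006,.0061,.0015)))
    m=minimize(cost,np.array(c0)+best[1:],method="Nelder-Mead",options=dict(initial_simplex=np.array(c0)+best[1:]+np.array([[0,0],[.001,0],[0,.001]])))
    return m.x,m.fun
E
python3 - <<'E'
from h import *
import pickle
S=pickle.load(open("s1.pkl","rb"))
for l in (S,[S[0]],[S[1]]): print(fitwheel(l,(.547,-.096)))
c,_=fitwheel(S,(.547,-.096))
h=np.array([.4932,-.0657])
for i,s in enumerate(S):
    f=s["frame"].copy()
    def P(x): p=proj(s,x); return tuple(int(round(q*4)) for q in p)
    big=cv2.resize(f,None,fx=4,fy=4)
    for t in np.arange(0,6.28,.05): cv2.circle(big,P([c[0]+.06*np.cos(t),c[1]+.06*np.sin(t),.138]),2,(255,0,0),-1)
    d=(h-c)/np.linalg.norm(h-c);hh=c+.06*d;print(np.degrees(np.arctan2(d[1],d[0])),np.linalg.norm(h-c))
    for z in (.146,.169,.192): cv2.circle(big,P([*hh,z]),4,(0,255,0),-1)
    x,y=P([*c,.138]);cv2.imwrite(f"pics/d{i}.png",big[y-300:y+300,x-400:x+400,::-1])
E
```

```text
(array([ 0.54565111, -0.09737701]), np.float64(-2.974344253540039))
(array([ 0.54574284, -0.09712706]), np.float64(-2.6712818145751953))
(array([ 0.54616358, -0.09786929]), np.float64(-1.7839298248291016))
148.87079820423506 0.061274399998153734
148.87079820423506 0.061274399998153734
```

View pics/d0.png

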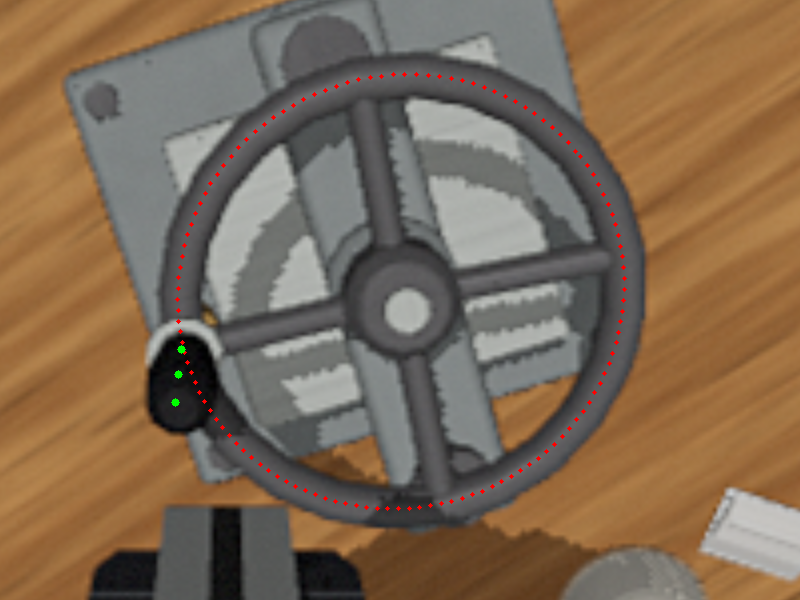

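View pics/d1.png

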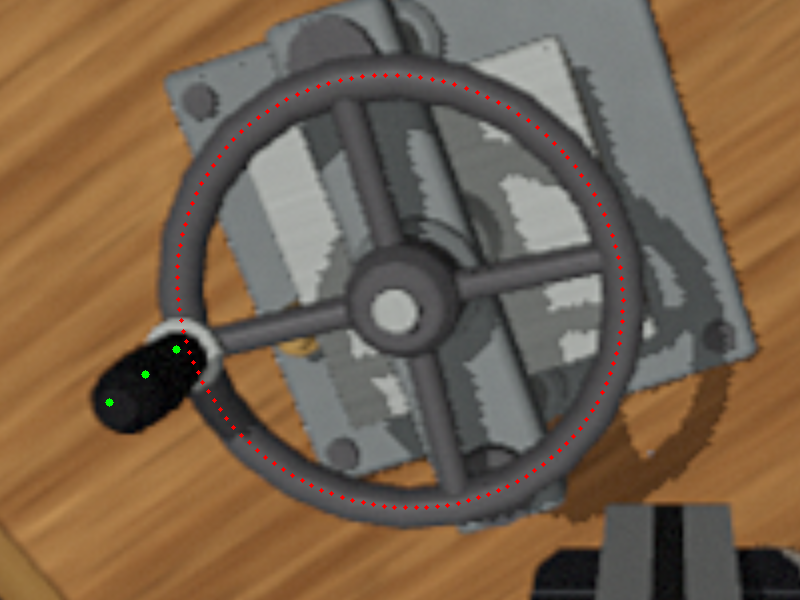

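```bash
cat >> h.py <<'E'
C=np.array([.546,-.0968]);R0=.060;A0=np.radians(149.5)
YAW=A0+np.pi/2+np.pi/2-2*np.pi
ORI=rot(YAW)
def P(phi,z=.158): return np.array([C[0]+R0*np.cos(phi),C[1]+R0*np.sin(phi),z])
E
python3 - <<'E'
from h import *
from plant import r
p0=A0-np.radians(34)
for k in np.linspace(0,2*np.pi,13):
    q=r.inverse_kinematics(P(p0+k),ORI); print(None if q is None else np.round(q,2))
r.reach(P(p0,.25),ORI)
r.line_to(P(p0),vel=.1)
r.hold(.2)
b=np.mean([(r.hold(.02),r.get_obs()["ft_force"])[1] for _ in range(5)],0)
t=np.array([-np.sin(A0),np.cos(A0),0])
for k in range(1,26):
    ph=p0+np.radians(k*.8)
    r.line_to(P(ph),vel=.02)
    f=np.mean([(r.hold(.01),r.get_obs()["ft_force"])[1] for _ in range(4)],0)-b
    print(round(np.degrees(ph-A0),1),f.round(2),round(f@t,2))
    if f@t<-1.3: break
o=r.get_obs();print(o["clock"],o["tool_pos"],P(ph))
s=r.snapshot("wrist");cv2.imwrite("pics/e.png",s["frame"][:,:,::-1])
E
```

```text
[-0.15  0.08  1.52 -0.    1.54  0.38]
[-0.2   0.02  1.58 -0.    1.54  0.33]
[-0.26  0.    1.6  -0.    1.54  0.27]
[-0.32  0.04  1.56 -0.    1.54  0.22]
[-0.35  0.11  1.49 -0.    1.55  0.18]
[-0.35  0.19  1.39 -0.    1.55  0.19]
[-0.32  0.27  1.3  -0.    1.57  0.21]
[-0.28  0.32  1.24 -0.    1.58  0.26]
[-0.23  0.33  1.23 -0.    1.58  0.31]
[-0.18  0.31  1.26 -0.    1.57  0.35]
[-0.14  0.24  1.33 -0.    1.56  0.39]
[-0.13  0.16  1.43 -0.    1.55  0.4 ]
[-0.15  0.08  1.52 -0.    1.54  0.38]
-33.2 [-0.37  0.22  0.14] -0.0
-32.4 [0.15 0.26 0.08] -0.3
-31.6 [0.24 0.09 0.36] -0.2
-30.8 [-0.27  0.18 -0.21] -0.02
-30.0 [ 0.04 -0.61  0.05] 0.5
-29.2 [-0.22 -0.09  0.37] 0.19
-28.4 [-0.76 -0.19  0.21] 0.55
-27.6 [-0.06  0.19  0.08] -0.13
-26.8 [ 0.05 -0.06 -0.37] 0.03
-26.0 [-0.25  0.02  0.22] 0.11
-25.2 [-0.11  0.03 -0.21] 0.03
-24.4 [-0.48  0.08  0.11] 0.18
-23.6 [-0.09 -0.12 -0.17] 0.15
-22.8 [-0.46 -0.26  0.2 ] 0.46
-22.0 [-0.01  0.2   0.08] -0.17
-21.2 [-0.16  0.13 -0.17] -0.03
-20.4 [-0.14  0.24  0.28] -0.14
-19.6 [-0.12  0.51 -0.36] -0.38
-18.8 [ 0.04  0.04 -0.32] -0.05
-18.0 [-0.4   0.11  0.27] 0.11
-17.2 [-0.23  0.25 -0.5 ] -0.1
-16.4 [ 1.47  1.   -0.63] -1.61
14.3083 [ 0.50514991 -0.0529129   0.15805616] [ 0.50500357 -0.05299026  0.158     ]
```

View pics/e.png

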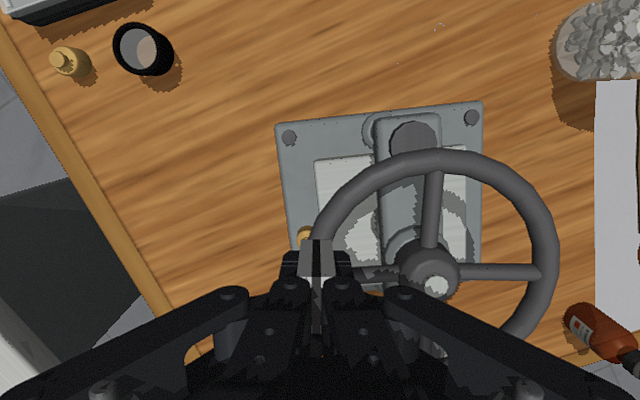

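Run:
```python
from h import *
from plant import r
d=np.radians
start=A0-d(16.4); fin=A0-d(16.6+4)+2*np.pi
phs=np.linspace(start,fin,31)[1:]
for i,ph in enumerate(phs):
    r.line_to(P(ph),vel=.05 if i<28 else .03)
    o=r.get_obs()
    if i%3==0 or i>26: print(round(o["clock"],2),round(np.degrees(ph),1),o["ft_force"].round(1),(o["tool_pos"]-P(ph)).round(4)[:2])
    if np.linalg.norm(o["ft_force"])>15: print("high");break
s=r.snapshot("side");cv2.imwrite("pics/f.png",cv2.resize(s["frame"][130:280,220:420],None,fx=4,fy=4)[:,:,::-1])
```

```text
14.76 145.0 [-0.6 -0.   0.3] [-0.0005 -0.0005]
15.96 180.5 [-0.6 -0.1 -0.2] [-0.0002 -0.0006]
17.16 216.1 [ 0.2 -1.1  0.1] [ 0.0001 -0.0006]
18.36 251.7 [-0.6 -0.2 -0.7] [ 0.0003 -0.0003]
19.56 287.3 [-0.7  0.6  0.2] [0.0005 0.0001]
20.76 322.9 [ 0.9 -0.1 -0.3] [0.0004 0.0005]
21.96 358.4 [ 0.1 -0.4  0.3] [0.0002 0.0006]
23.16 394.0 [-0.3  0.1  0.6] [-0.0002  0.0006]
24.36 429.6 [0.4 0.5 0. ] [-0.0004  0.0004]
25.56 465.2 [-0.9  0.2 -0.7] [-0.0005 -0.    ]
26.12 477.0 [-0.4  0.2  0.4] [-0.0003 -0.0001]
26.69 488.9 [-0.5  0.1 -0.1] [-0.0003 -0.0002]
```

View pics/f.png

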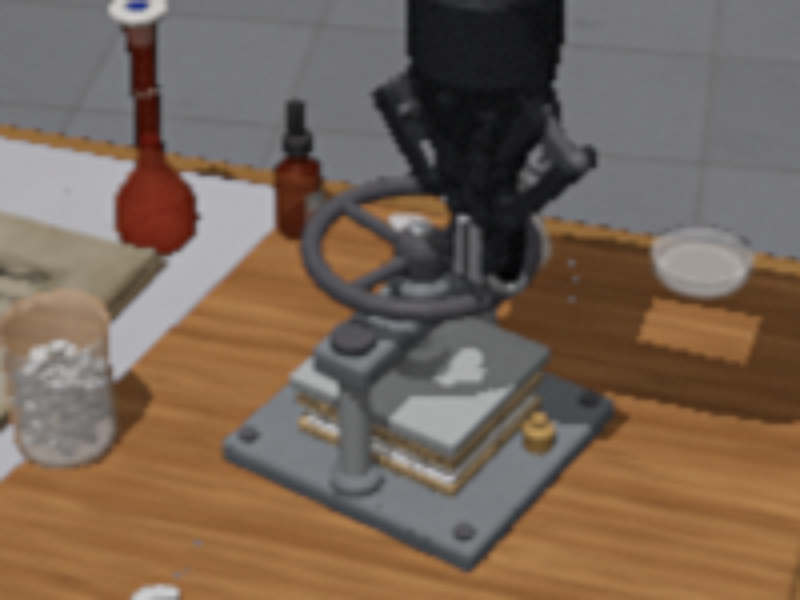

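```bash
cat > look.py <<'E'
from h import *
from plant import r
import pickle,sys
n=sys.argv[1]
c=np.array([.549,-.113]);u=np.array([.67,.74]);v=np.array([.74,-.67])
o=rot(np.arctan2(-.67,.74))
r.reach(np.r_[c+.03*u-.06*v,.36],o);r.hold(.3)
s=r.snapshot("wrist");S=pickle.load(open("s1.pkl","rb"))[0]
pickle.dump(s,open(f"s_{n}.pkl","wb"))
print(r.spot_point(s,"handle")[:1],r.get_obs()["clock"],np.abs(s["cam_to_world"]-S["cam_to_world"]).max())
cr=lambda f:cv2.resize(f[140:260,280:380],None,fx=4,fy=4)
cv2.imwrite(f"pics/{n}.png",np.hstack([cr(S["frame"]),cr(s["frame"])])[:,:,::-1])
def cen(f):
    m=(f.max(2)<45).astype(np.uint8); m[:,:285]=0;m[:180]=0;m[232:]=0;m[:,330:]=0
    k,l,st,ce=cv2.connectedComponentsWithStats(m); i=1+np.argmax(st[1:,4]); return st[i],ce[i]
print(cen(S["frame"]),cen(s["frame"]))
E
python3 - <<'E'
from h import *
from plant import r
e=A0-np.radians(20.6)
r.line_to(P(e-np.radians(8)),vel=.05)
r.line_to(P(e-np.radians(8),.26),vel=.12)
E
python3 look.py g
```

```text
[{'pixel': [303.3, 205.3], 'p': 0.58}] 28.9417 0.0016635532454475444
(array([297, 197,  25,  26, 376], dtype=int32), array([305.95478723, 209.40957447])) (array([297, 194,  24,  26, 378], dtype=int32), array([305.98148148, 207.03968254]))
```

View pics/g.png

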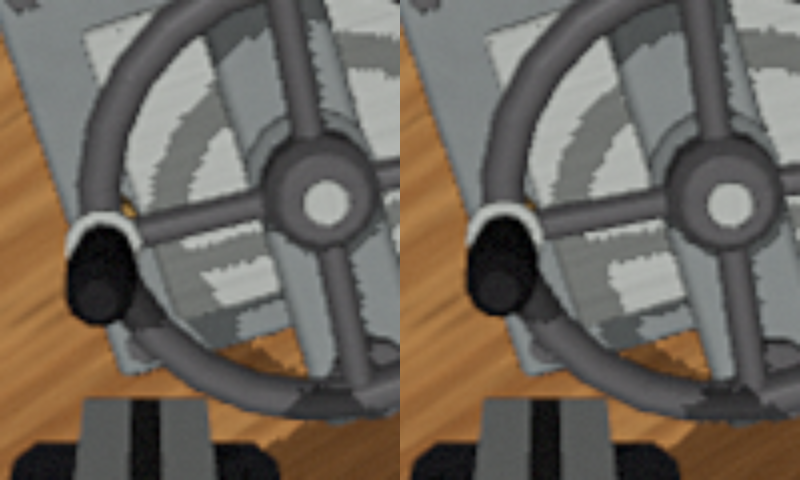

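```bash
cat > ang.py <<'E'
from h import *
import pickle,sys
def cc(m,box):
    M=np.zeros_like(m);x,y,w,h=box;M[y:y+h,x:x+w]=m[y:y+h,x:x+w]
    k,l,st,ce=cv2.connectedComponentsWithStats(M.astype(np.uint8)); return ce[1+np.argmax(st[1:,4])]
def ang(s):
    f=s["frame"].astype(int)
    ha=onz(s,cc(f.max(2)<45,(285,180,45,52)),.173)
    hu=onz(s,cc(f.min(2)>140,(352,180,20,22)),.150)
    d=(ha-hu)[:2]; d2=ha[:2]-C
    # wheel rotation by warping: rectify to plane z=.144 about hub and phase-correlate in polar
    th=np.linspace(-np.pi,np.pi,3600,endpoint=False)
    g=cv2.cvtColor(s["frame"],cv2.COLOR_RGB2GRAY)
    prof=[]
    for R in np.arange(.022,.050,.002):
        p=np.array([proj(s,[hu[0]+R*np.cos(t),hu[1]+R*np.sin(t),.140]) for t in th],np.float32)
        prof.append(cv2.remap(g,p[:,:1],p[:,1:],cv2.INTER_CUBIC).ravel())
    return hu.round(4),ha.round(4),np.degrees(np.arctan2(d[1],d[0])),np.degrees(np.arctan2(d2[1],d2[0])),np.array(prof,float)
S=pickle.load(open("s1.pkl","rb"))[0]
a=ang(S);b=ang(pickle.load(open(f"s_{sys.argv[1]}.pkl","rb")))
print(a[:4]);print(b[:4])
# spoke bearing: rows near the handle spoke +-20deg and opposite/side ones
for k in range(4):
    c0=(a[2]+90*k+180)%360; idx=lambda o:(np.arange(int(c0*10)-120,int(c0*10)+121)+o)%3600
    sh=np.arange(-80,81)
    e=[np.abs(a[4][:,idx(0)]-b[4][:,idx(o)]).mean() for o in sh]
    print("spoke",k,"shift deg",sh[int(np.argmin(e))]/10,round(min(e),1))
E
python3 ang.py g
```

```text
(array([ 0.5459, -0.097 ,  0.15  ]), array([ 0.4945, -0.0689,  0.173 ]), np.float64(151.39263771634842), np.float64(151.553242919856))
(array([ 0.546 , -0.0969,  0.15  ]), array([ 0.4959, -0.0662,  0.173 ]), np.float64(148.48691302088994), np.float64(148.58918520882168))
spoke 0 shift deg -2.8 8.0
spoke 1 shift deg -2.9 7.1
spoke 2 shift deg -2.9 7.3
spoke 3 shift deg -2.6 6.6
```

```bash
cat > push.py <<'E'
from h import *
from plant import r
import sys
d=np.radians;to=float(sys.argv[1])
r.reach(P(A0-d(29),.22),ORI)
r.line_to(P(A0-d(29)),vel=.1)
r.line_to(P(A0-d(22)),vel=.04)
for k in np.arange(-21,to+1e-6,.7).tolist()+[to]: 
    r.line_to(P(A0+d(k)),vel=.012)
r.hold(.1);print(r.get_obs()["ft_force"])
r.line_to(P(A0+d(to-10)),vel=.05)
r.line_to(P(A0+d(to-10),.26),vel=.12)
E
python3 push.py -16.7; python3 look.py h; python3 ang.py h
```

```text
[1.6061021  0.53126377 0.04801742]
[{'pixel': [303.9, 207.3], 'p': 0.64}] 35.0 0.0016464767720371111
(array([297, 197,  25,  26, 376], dtype=int32), array([305.95478723, 209.40957447])) (array([298, 197,  25,  26, 387], dtype=int32), array([307.02067183, 210.14728682]))
(array([ 0.5459, -0.097 ,  0.15  ]), array([ 0.4945, -0.0689,  0.173 ]), np.float64(151.39263771634842), np.float64(151.553242919856))
(array([ 0.546, -0.097,  0.15 ]), array([ 0.4945, -0.0693,  0.173 ]), np.float64(151.75092733002558), np.float64(151.8731548746463))
spoke 0 shift deg 0.2 7.5
spoke 1 shift deg 0.1 4.5
spoke 2 shift deg 0.3 7.0
spoke 3 shift deg 0.4 4.9
```

View pics/h.png

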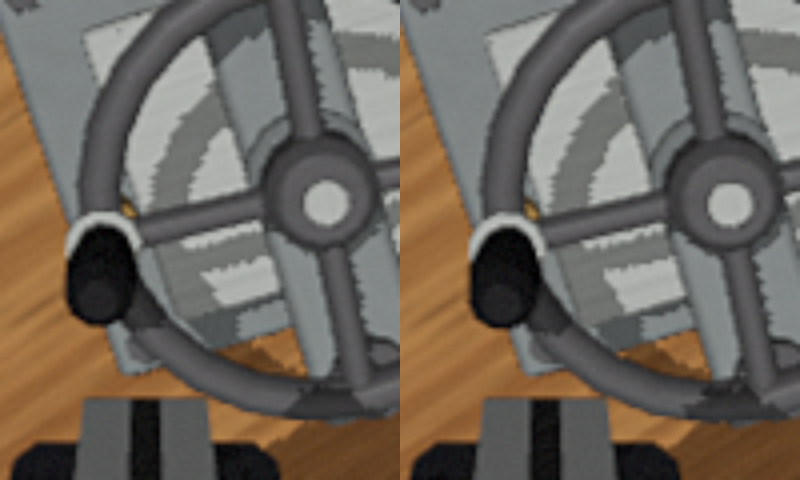

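Run:
```python
from h import *
from plant import r
import pickle
a,b=pickle.load(open("s0.pkl","rb"));s=r.snapshot("side")
cv2.imwrite("pics/z.png",np.hstack([b["frame"][130:380,20:440],s["frame"][130:380,20:440]])[:,20:820,::-1])
r.sign_off();print(r.get_obs()["clock"])
```

```text
the job is handed in; nothing more can be done
the job is handed in; nothing more can be done
```

View pics/z.png

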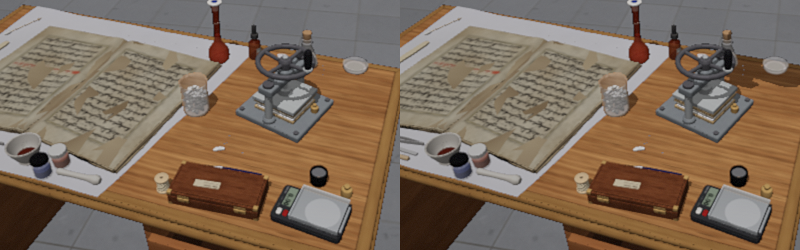

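I pushed the hand wheel round anticlockwise by its handle through one full turn. I used the side of the closed fingertips and did not grip anything. I then lifted the hand clear, to about 0.36 m above the desk, and handed the job in at about 35 s.

- **Wheel angle:** The main push stopped about 2.9° short on purpose. A slow second push brought it up. Compared with the first picture, the wrist camera now shows the handle and spokes 0.1–0.4° past one full turn.
- **Forces:** The readings I took stayed at about 2 N or less.
- **Other things on the desk:** The before and after side pictures show the weights, flask, beaker and petri dish where they were. I viewed the "after" picture only once the job was handed in.
- **Disagreement:** The scene camera's reading of the wheel centre was about 1 cm off the other views. I used the wrist-camera fit instead.

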